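# Hold a ticket book in the corner rounder, ready for the cut

## Robot

A 6-joint arm with a two-finger parallel gripper is mounted at the origin on the work surface. World frame = base frame: x ahead of the robot, y to its left, z up, the work surface at z = 0. Lengths are in m, angles in rad, forces in N, time in s.
With the tool pointing down it reaches from about 0.325 to 0.775 m from the base axis. Payload 5.5 kg.
Tool frame: the origin (TCP) lies midway between the tips of the shut fingers; the grasp point (between the pads) lies 19 mm behind it; z points along the fingers, y is the direction in which the jaws open and shut (so a half turn about z gives the same grasp; the last joint's range is limited). The gripper opens to 88 mm and grips with 3 to 60 N. Pads are 20 mm wide; open, the fingers measure 115 mm over their backs; the gripper's body (75 mm by 178 mm) begins 61 mm behind the grasp point.
Start: joints at [-0.057, 0.091, 1.231, -0, 1.82, -0.057], TCP at [0.6, -0, 0.223] pointing down, gripper open.
Joint ranges: [-2.87, 2.87], [-0.86, 2.18], [0.17, 2.46], [-1.51, 4.65], [0.06, 2.69], [-2.65, 2.65]. Speed limits (rad/s): [2.57, 2.57, 3.01, 3.14, 3.14, 3.14].

## Interface

Orientations are given as a unit quaternion [w, x, y, z].
In Python, from rig import bot, cams, job, telemetry gives the robot as it stands. Calls block until the motion is done:
- bot.move_ptp(position, orientation): joint-space move of the TCP to a pose.
- bot.move_l(position, attitude=None, max_speed=0.15, until_force=None): straight line of the TCP; attitude=None keeps the orientation; max_speed is the mean speed in m/s. With until_force (N) it stops when the force on the tool has changed by that much, and returns True; else False.
- bot.set_joints(angles): joint-space move.
- bot.gripper_to(opening, effort=None): opening from 0.0 (shut) to 1.0 (fully open); effort is the grip in N (None keeps the last); returns when the fingers have stopped.
- bot.sleep(seconds).
- bot.ik(position, orientation): joint angles nearest the present ones, or None.
- cams.snapshot(name): name is "scene" or "side" or "wrist"; returns a dict with "image" (384x512x3 uint8, blue, green, red), "fx", "fy", "cx", "cy" (pixels), "R" (3x3) and "t" (3): a world point X has camera coordinates R X + t. Camera axes: x right, y down, z forward; pixel columns grow to the right and rows downward; lengths in m; the calibration is good to about 2 mm. A picture is of the moment at which its call begins. There is no depth.
A pose or a line that the arm cannot do raises bot.Unreachable and nothing moves.
- job.job_done(): hands the job in, once; it reports no verdict.
Readings, each from a call of its own:
- telemetry.current_t(): time.
- telemetry.current_qpos(): joint angles.
- telemetry.current_qd(): joint speeds.
- telemetry.current_joint_torque(): joint torques, N m.
- telemetry.current_ee_pos(): TCP position.
- telemetry.current_ee_rot(): TCP orientation.
- telemetry.current_force(): force on the tool from outside, world axes, zero at the start.
- telemetry.current_torque(): the same for the moment, N m.
- telemetry.current_finger_gap(): opening from 0.0 (shut) to 1.0 (fully open).
Only numpy, scipy, OpenCV 4.12 (cv2) and the standard library are available. Lean on these libraries where they do the work, as an engineer would, in place of code of your own. Each camera call takes 0.05 s, during which the arm holds its last target.

## Task

Take the yellow ticket book from the closed laptop and lay it flat, yellow cover up and with its black bound end away from the knife, on the table of the corner rounder, its long edge flush against the long brass fence and still well clear of the short one; then slide it along the long fence into the corner until it touches both fences at once. Press it firmly but gently into both fences and finish while still holding it there, squared up and flat, for a colleague to pull the lever. Do not work the lever yourself, and leave the laptop, mug and stapler where they are.

Things in the scene. Friction and masses are not known exactly. Their poses are not given: they have to be found in the camera images.
- ticket_book: Ticket book: a stiff glued block with board covers, 150 long (x) x 58 wide (y) x 30 thick (z), about 0.2 kg, yellow top cover, black tape over the last 24 mm of the bound end. Origin: centre of the underside. x points from the free (yellow) end to the bound (black) end, z up through the yellow cover. Starts flat on the laptop. Can be gripped across its width.
- book_corner (a point): Lower corner of the book's free end that is to be rounded: at x = -75, y = +29, z = 0 mm in the book's frame (book's axes). When the book is seated it lies at fence_corner.
- book_tail (a point): Lower corner of the book's bound end on the same long edge: at x = +75, y = +29, z = 0 mm in the book's frame (book's axes).
- rounder: Bench corner rounder, fixed: blue cast frame, steel table. Origin: on the bench straight below fence_corner; x along the long fence away from the corner, z up. Table top 50 mm above the bench, x = -110 to 135, y = -100 to 110 mm. The book belongs at x > 0, y < 0 with its x axis along this x. The blue head stands behind the corner (towards -x, +y), up to 200 mm above the bench.
- fence_corner (a point): Point on the table top (50 mm above the bench) where the inner faces of the two fences would meet, below the knife. Same axes as the rounder.
- ram: Square steel ram with the knife, hanging over the fence corner. Origin: centre of its underside, 45 mm above the table (95 above the bench). It and the blue arm above it (from 73 mm above the table) reach less than 30 mm into the work area from the corner.
- long_fence: Brass fence fixed on the table, 12 high: its working face is the plane y = 0 of the rounder, from x = 22 to 95 mm, and looks to -y; it is 10 thick behind that face. Origin at fence_corner, axes as the rounder.
- short_fence: Brass fence fixed on the table, 12 high: its working face is the plane x = 0 of the rounder, from y = -22 to -75 mm, and looks to +x; it is 10 thick behind that face. Origin at fence_corner, axes as the rounder.
- lever (a joint): Hand lever of the rounder, sprung up: 0 at rest (up, leaning back), grows to 1.2 rad as it is pulled and the knife comes down. Leave it at rest.
- lever_tip (a point): End of the lever's black grip, the highest point of the machine: about 260 mm above the bench, at x = -141, y = 76 mm in the rounder's frame, behind the head, when at rest. The lever runs to it from the head's side.
- laptop: Closed dark laptop, 215 (x) x 310 (y) x 18 high, 1.4 kg, loose on the bench. Origin: centre of the underside. Leave it. Sizes in mm.
- mug: White mug, 80 diameter, 95 high, loose. Origin: centre of the underside. Leave it. Sizes in mm.
- stapler: Red and black desk stapler, 135 (x) x 36 (y) x 58 high, loose. Origin: centre of the underside. Leave it. Sizes in mm.
There are look-alikes about, which are no part of the job. Of the things that look like the ticket_book, the middle-sized one is meant.

How it is judged:
By the outcome, as a careful person would: the job done as asked, in the order asked, and still so for the second after the job is handed in, while the arm keeps its last pose, push and grip.
It also fails if it takes over 67 s, if anything falls off the work surface, if the arm or the gripper's body presses on something with over 40 N, if the wrist force passes 120 N, or if a joint passes its speed limit or range.

## Working session

There is one attempt and no reset: what is moved stays moved. The work goes in short steps, each a Python script; the robot and the scene stay as the last script left them, time stands still between calls to the robot, and variables do not carry over. Pictures are saved under pics/ and viewed, and the job is handed in when it is done.

```bash
mkdir -p pics; ls; python3 - <<'E'
from rig import bot,cams,job,telemetry
import cv2,numpy as np,pickle
for n in ["scene","side","wrist"]:
    s=cams.snapshot(n); cv2.imwrite(f"pics/a_{n}.png",s["image"])
    pickle.dump(s,open(f"pics/a_{n}.pkl","wb"))
    print(n,s["fx"],s["cx"],s["cy"],"C",-np.array(s["R"]).T@s["t"],np.round(s["R"],3).tolist())
print(telemetry.current_t(),telemetry.current_force())
E
```

```text
pics
scene 346.6113371573195 257.14165011939724 200.7282189527725 C [ 1.10905043 -0.01522865  1.11643623] [[-0.049, 0.999, 0.011], [0.846, 0.047, -0.532], [-0.531, -0.017, -0.847]]
side 418.665171265869 253.20093007365898 182.73560348907097 C [ 0.4064423  -0.88146991  0.82925608] [[0.99, -0.138, -0.007], [-0.092, -0.624, -0.776], [0.103, 0.769, -0.63]]
wrist 306.26690727241436 249.59275902030805 192.48795596295278 C [0.60003619 0.07685877 0.38336058] [[1.0, 0.0, -0.003], [0.001, -0.959, 0.284], [-0.002, -0.284, -0.959]]
0.15 [-0.05086462 -0.57037473 -0.22388177]
```

View pics/a_scene.png

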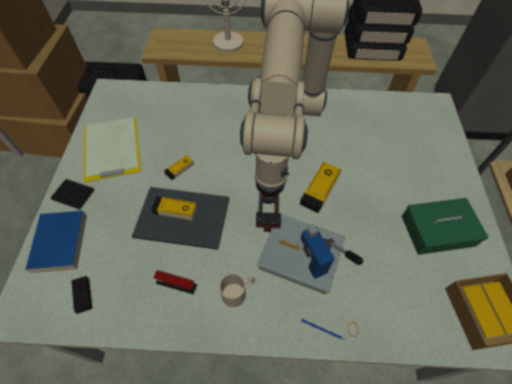

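View pics/a_side.png

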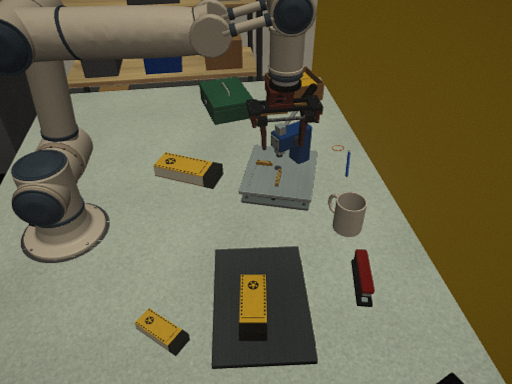

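View pics/a_wrist.png

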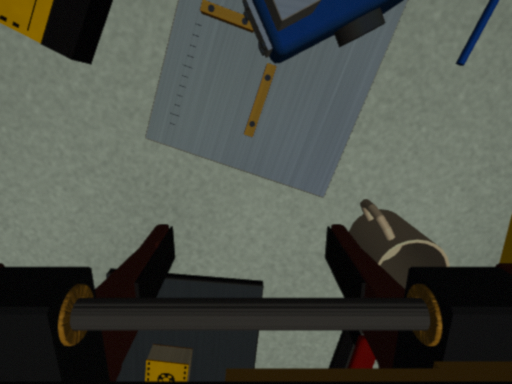

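The book on the laptop (side view ~(253,305), black end towards the side camera) is the middle-sized one. The rounder is at ~(280,175). I'll measure both.

```bash
cat > h.py <<'E'
import numpy as np,cv2,pickle
def load(n): return pickle.load(open(f"pics/{n}.pkl","rb"))
def ray(s,u,v,z):
    R=np.array(s["R"]);t=np.array(s["t"]).ravel();C=-R.T@t
    d=R.T@np.array([(u-s["cx"])/s["fx"],(v-s["cy"])/s["fy"],1.])
    return C+d*(z-C[2])/d[2]
def proj(s,X):
    c=np.array(s["R"])@np.array(X,float)+np.array(s["t"]).ravel()
    return np.array([s["fx"]*c[0]/c[2]+s["cx"],s["fy"]*c[1]/c[2]+s["cy"]])
def crop(s,out,u0,v0,w,h,k):
    cv2.imwrite(out,cv2.resize(s["image"][v0:v0+h,u0:u0+w],None,fx=k,fy=k,interpolation=cv2.INTER_CUBIC))
def snap(n,name):
    from rig import cams
    s=cams.snapshot(n);pickle.dump(s,open(f"pics/{name}.pkl","wb"));cv2.imwrite(f"pics/{name}.png",s["image"]);return s
E
python3 - <<'E'
from h import *
s=load("a_side");crop(s,"pics/a1.png",225,100,110,120,5)
crop(s,"pics/a2.png",205,240,120,125,5)
s=load("a_scene");crop(s,"pics/a3.png",245,200,130,95,6)
E
```

```text
(no output)
```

View pics/a1.png

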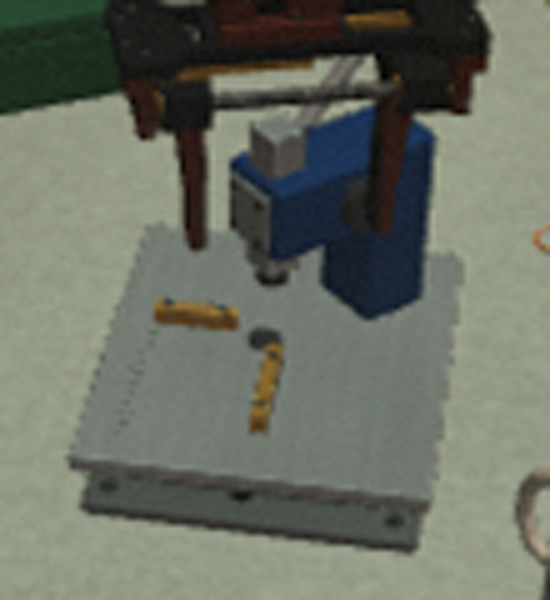

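View pics/a2.png

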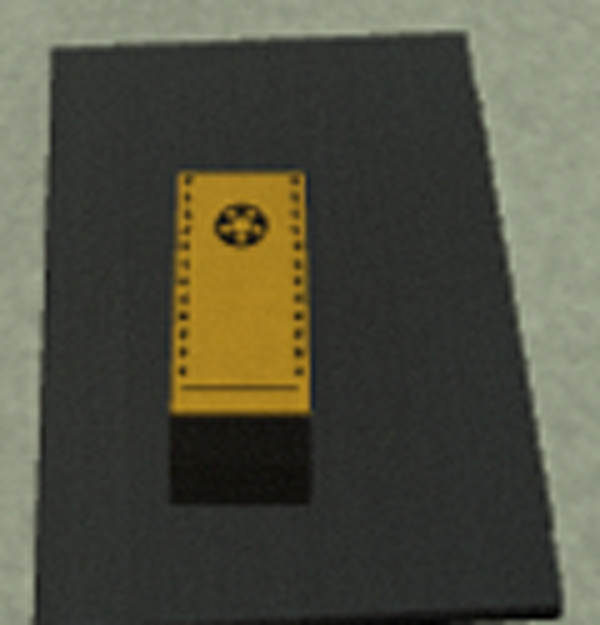

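View pics/a3.png

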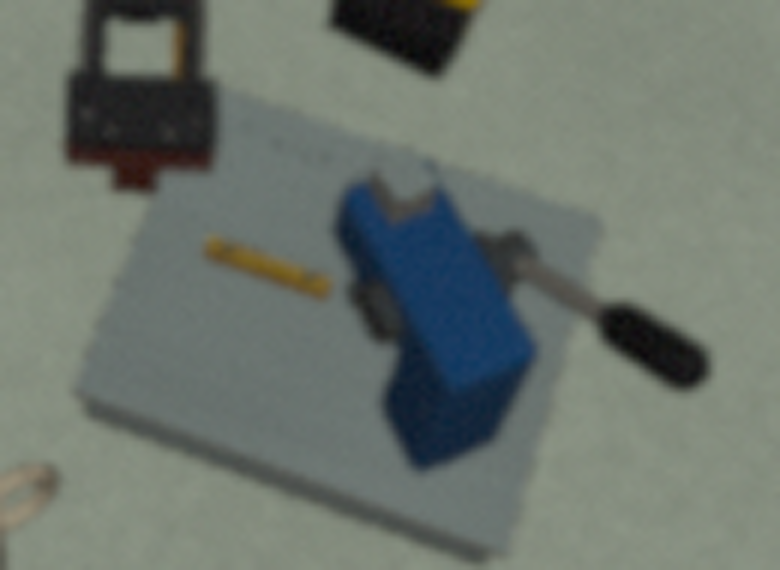

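```bash
python3 - <<'E'
from h import *
from rig import telemetry
print(telemetry.current_ee_rot())
s=load("a_side")
f=lambda p,o,k=5:(p[0]/k+o[0],p[1]/k+o[1])
P=[ray(s,*f(p,(225,100)),.05) for p in [(72,462),(430,503),(462,262),(150,228)]]
print(np.round(P,3)); print([round(np.linalg.norm(P[i]-P[i-1]),3) for i in range(4)])
print("fenceA top ends",[np.round(ray(s,*f(p,(225,100)),.062),3) for p in [(258,415),(274,345)]])
print("fenceB",[np.round(ray(s,*f(p,(225,100)),.062),3) for p in [(160,302),(238,315)]])
B=[ray(s,*f(p,(205,240)),.048) for p in [(180,172),(305,172),(311,413),(170,413)]]
print("book yellow",np.round(B,3),[round(np.linalg.norm(B[i]-B[i-1]),3) for i in range(4)])
s=load("a_scene")
P=[ray(s,*f(p,(245,200),6),.05) for p in [(78,395),(490,555),(602,215),(225,90)]]
print(np.round(P,3)); print([round(np.linalg.norm(P[i]-P[i-1]),3) for i in range(4)])
E
```

```text
[-5.64954967e-04  7.07115841e-01  7.07097312e-01 -5.09341191e-04]
[[ 0.489  0.032  0.05 ]
 [ 0.683 -0.033  0.05 ]
 [ 0.761  0.193  0.05 ]
 [ 0.567  0.262  0.05 ]]
[np.float64(0.243), np.float64(0.205), np.float64(0.239), np.float64(0.206)]
fenceA top ends [array([0.599, 0.044, 0.062]), array([0.621, 0.108, 0.062])]
fenceB [array([0.559, 0.162, 0.062]), array([0.605, 0.142, 0.062])]
book yellow [[ 0.459 -0.26   0.048]
 [ 0.517 -0.268  0.048]
 [ 0.499 -0.393  0.048]
 [ 0.441 -0.385  0.048]] [np.float64(0.126), np.float64(0.058), np.float64(0.126), np.float64(0.059)]
[[ 0.689 -0.021  0.05 ]
 [ 0.766  0.197  0.05 ]
 [ 0.565  0.272  0.05 ]
 [ 0.494  0.056  0.05 ]]
[np.float64(0.21), np.float64(0.231), np.float64(0.214), np.float64(0.227)]
```

```bash
python3 - <<'E'
from h import *
from rig import bot,telemetry
s=load("a_wrist");crop(s,"pics/a4.png",140,0,260,200,3)
bot.move_ptp([0.49,-0.40,0.27],telemetry.current_ee_rot())
snap("wrist","b_wrist"); print(telemetry.current_t())
E
```

```text
1.7417
```

View pics/a4.png

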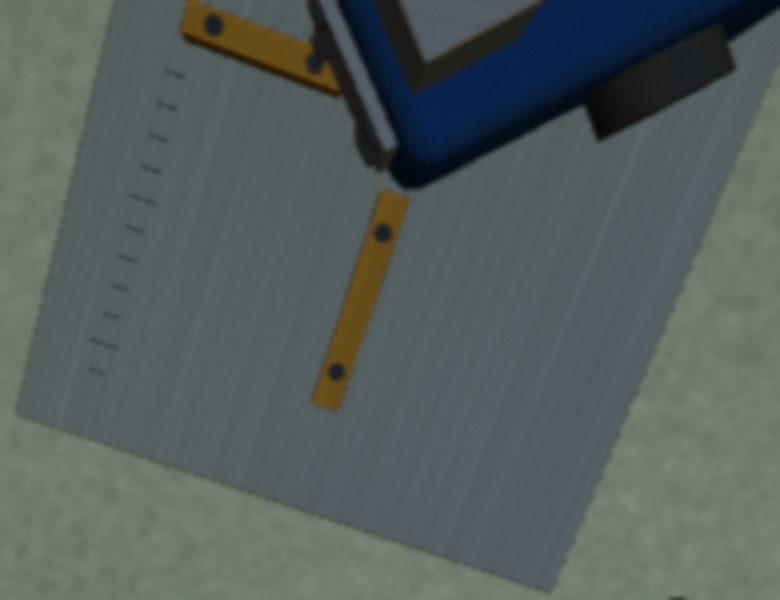

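View pics/b_wrist.png

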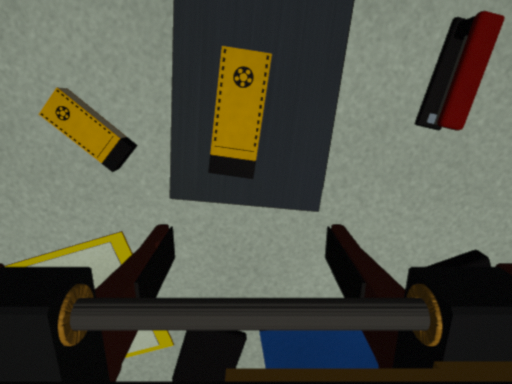

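```bash
python3 - <<'E'
from h import *
s=load("a_wrist")
g=lambda x,y,z:ray(s,140+x/3,y/3,z)
a=g(311,404,.062);b=g(380,192,.062);print("long",a,b,np.linalg.norm(a-b),np.degrees(np.arctan2(*(a-b)[1::-1])))
c=g(182,34,.062);d=g(338,88,.062);print("short",c,d,np.degrees(np.arctan2(*(c-d)[1::-1])))
e=g(16,411,.05);f=g(551,591,.05);print("front",e,f,np.linalg.norm(e-f),np.degrees(np.arctan2(*(f-e)[1::-1])))
xr=np.radians(-108.5);X=np.array([np.cos(xr),np.sin(xr)]);Y=np.array([-X[1],X[0]])
print("corner from table",(e+f)[:2]/2-.135*X-.005*Y,"from long end",a[:2]-.095*X,b[:2]-.022*X,"c:",c[:2]+.075*Y)
s=load("b_wrist")
P=[ray(s,*p,.048) for p in [(222,45.5),(272,53),(254.5,178),(209,173),(259,161),(211,155)]]
print(np.round(P,4)); print(np.linalg.norm(P[0]-P[1]),np.linalg.norm(P[0]-P[3]),np.linalg.norm(P[1]-P[2]))
for i,j in((0,3),(1,2)): v=P[j]-P[i];print(np.degrees(np.arctan2(v[1],v[0])))
print(sum(P[:4])/4)
from rig import bot,telemetry
print(telemetry.current_ee_pos())
E
```

```text
long [0.59309608 0.04419153 0.062     ] [0.61582847 0.1121386  0.062     ] 0.07164890539491467 -108.49819082199598
short [0.55361524 0.15764437 0.062     ] [0.60210414 0.14253389 0.062     ] 162.6915238632166
front [0.48678575 0.04041688 0.05      ] [ 0.68363878 -0.02711983  0.05      ] 0.20811612200211477 -18.936165191930183
corner from table [0.62330677 0.13625874] from long end [0.62324002 0.13428227] [0.62280917 0.13300172] c: [0.62473952 0.13384652]
[[ 0.4583 -0.2603  0.048 ]
 [ 0.5157 -0.2681  0.048 ]
 [ 0.4965 -0.4162  0.048 ]
 [ 0.4381 -0.4097  0.048 ]
 [ 0.5021 -0.394   0.048 ]
 [ 0.4414 -0.3865  0.048 ]]
0.05790958882373055 0.15073382603071475 0.1492698549099829
-97.70662732198808
-97.38877092748753
[ 0.47714036 -0.33857962  0.048     ]
[ 0.49079427 -0.3988281   0.26990802]
```

```bash
cat >> h.py <<'E'
def q(deg): t=np.radians(deg)/2; return np.array([0,np.cos(t),np.sin(t),0])
K=np.array([.6233,.1338]); A=-108.5; X=np.array([np.cos(np.radians(A)),np.sin(np.radians(A))]); Y=np.array([-X[1],X[0]])
def W(x,y,z): return np.r_[K+x*X+y*Y,z]
E
python3 - <<'E'
from h import *
from rig import bot,telemetry
c=np.array([.47714,-.3386])+.015*np.array([np.cos(np.radians(-97.6)),np.sin(np.radians(-97.6))])
for d in (82.4,82.4+180,82.4-180): print(d,bot.ik(np.r_[c,.033],q(d)))
for d in (71.5,71.5+180,71.5-180): print(d,bot.ik(W(.09,-.029,.065),q(d)))
bot.move_l(np.r_[c,.10],q(82.4),0.2)
print(telemetry.current_force())
r=bot.move_l(np.r_[c,.033],None,0.08,until_force=6)
bot.gripper_to(0.55,30) if False else None
print(r,telemetry.current_ee_pos(),c,telemetry.current_t())
snap("side","c_side");snap("wrist","c_wrist")
crop(load("c_side"),"pics/c1.png",190,200,160,160,4)
E
```

```text
82.4 [-6.97028696e-01  1.16293017e-01  1.54127988e+00 -4.44089210e-16
  1.48401976e+00 -5.64383673e-01]
262.4 [-6.97028696e-01  1.16293017e-01  1.54127988e+00 -4.44089210e-16
  1.48401976e+00  2.57720898e+00]
-97.6 [-6.97028696e-01  1.16293017e-01  1.54127988e+00 -4.44089210e-16
  1.48401976e+00  2.57720898e+00]
71.5 [ 4.16217857e-02  3.79373918e-02  1.56570309e+00 -4.44089210e-16
  1.53795218e+00  3.64507697e-01]
251.5 None
-108.5 None
[-1.26477226 -0.12605023  0.92454694]
False [ 0.47549483 -0.35376674  0.03370914] [ 0.47515615 -0.35346823] 3.7583
```

View pics/c1.png

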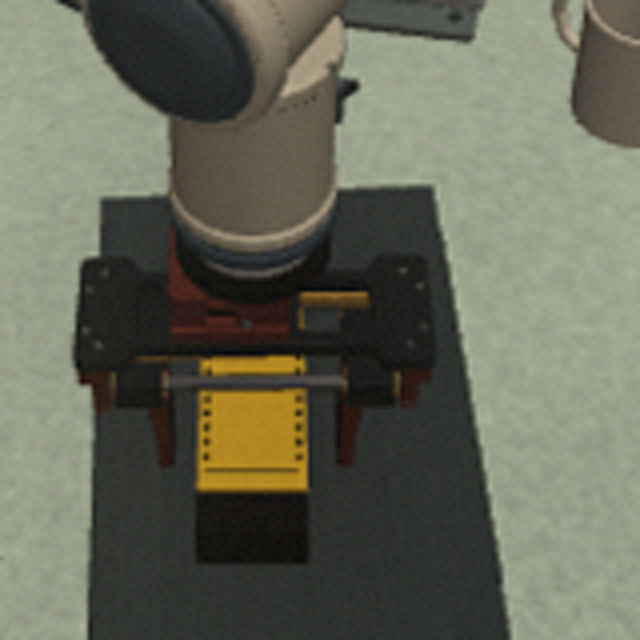

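View pics/c_wrist.png

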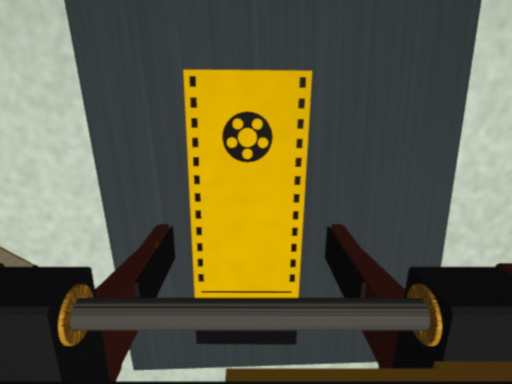

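```bash
python3 - <<'E'
from h import *
from rig import bot,telemetry
bot.gripper_to(0.0,35)
print("gap",telemetry.current_finger_gap()*88, telemetry.current_force())
p=telemetry.current_ee_pos()
bot.move_l([p[0],p[1],.06],None,.08)
bot.move_l([p[0],p[1],.17],None,.15)
print("gap",telemetry.current_finger_gap()*88, telemetry.current_force())
bot.move_l(W(.135,-.045,.17),q(71.5),0.2)
bot.sleep(.3)
print(telemetry.current_ee_pos(),W(.135,-.045,.17),telemetry.current_force(),telemetry.current_t())
snap("side","d_side");snap("wrist","d_wrist");snap("scene","d_scene")
crop(load("d_side"),"pics/d1.png",190,60,160,160,4)
E
```

```text
gap 58.04383109076609 [-1.17560853 -0.04408097  0.94844115]
gap 57.80405264275162 [ 8.15332711e-02 -2.50693717e-03 -3.51927638e+00]
[0.53777118 0.01974651 0.16999178] [0.53778931 0.02005502 0.17      ] [ 0.75788391 -0.82439022 -3.88441194] 8.15
```

View pics/d1.png

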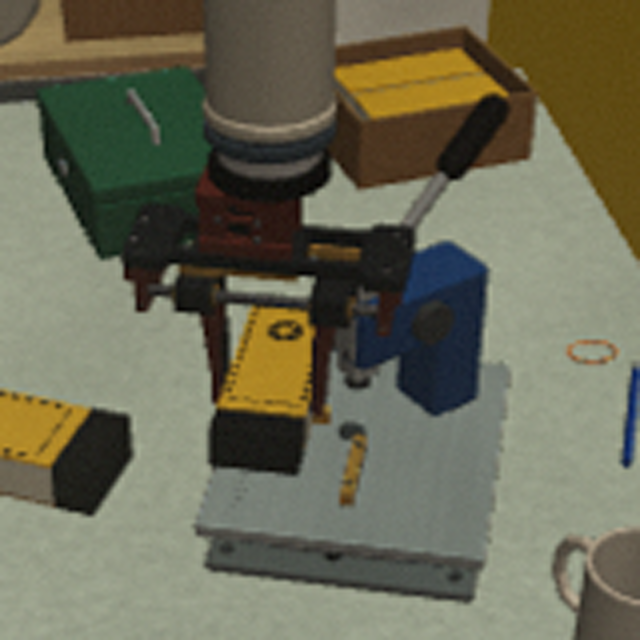

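View pics/d_wrist.png

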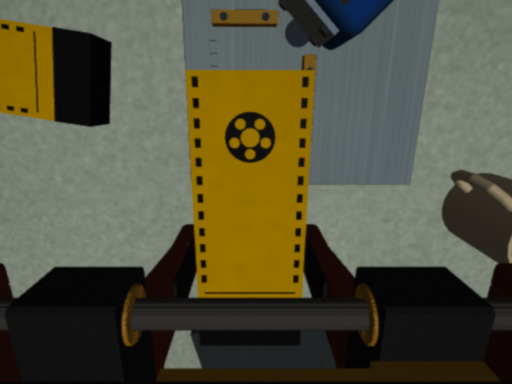

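```bash
python3 - <<'E'
from h import *
from rig import bot,telemetry
bot.move_l(W(.135,-.045,.085),None,.15)
bot.sleep(.2);f0=telemetry.current_force();print(f0)
r=bot.move_l(W(.135,-.045,.060),None,.02,until_force=4)
p=telemetry.current_ee_pos();print(r,p,telemetry.current_force()-f0)
bot.sleep(.2);print(telemetry.current_ee_pos(),telemetry.current_force()-f0,telemetry.current_t())
snap("side","e_side");snap("wrist","e_wrist");
crop(load("e_side"),"pics/e1.png",190,80,160,150,4)
E
```

```text
[ 0.07398741  1.13457036 -2.3484376 ]
True [0.53766873 0.02005791 0.06505138] [ 0.71503261 -1.68455545  7.31778434]
[0.5376603  0.02003955 0.06501705] [ 0.34903889 -1.37148564  8.90189231] 10.3417
```

View pics/e1.png

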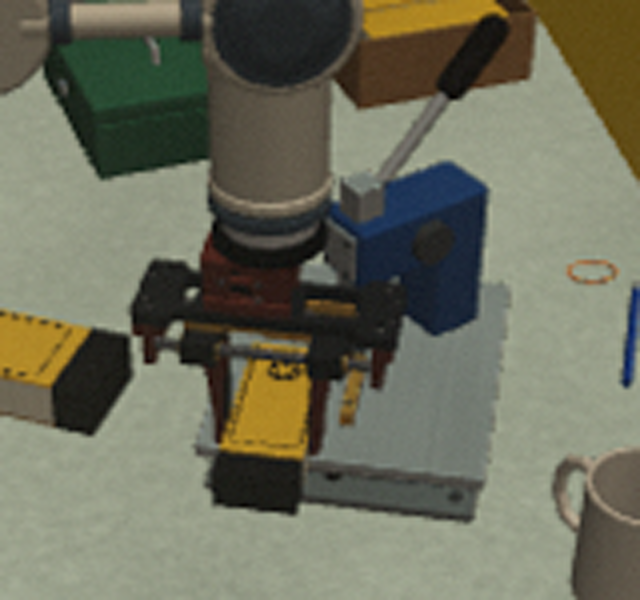

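View pics/e_wrist.png

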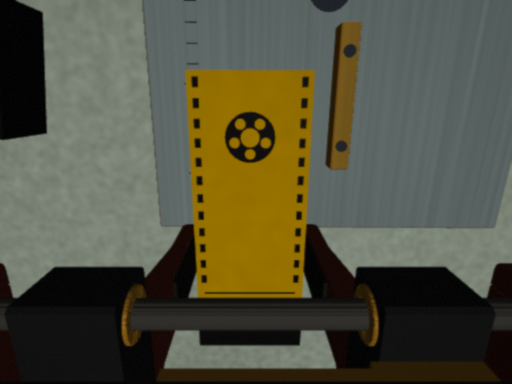

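```bash
python3 - <<'E'
from h import *
s=load("e_wrist")
im=s["image"].astype(float)
hsv=cv2.cvtColor(s["image"],cv2.COLOR_BGR2HSV)
m=((hsv[...,0]>15)&(hsv[...,0]<35)&(hsv[...,1]>150)&(hsv[...,2]>60))
def edge(rows,c0,c1,side):
    pts=[]
    sat=hsv[...,1].astype(float)
    for r in rows:
        seg=sat[r,c0:c1]; th=(seg.max()+seg.min())/2
        i=np.where(np.diff((seg>th).astype(int))==side)[0]
        if len(i)==0: continue
        i=i[0]; pts.append((c0+i+(th-seg[i])/(seg[i+1]-seg[i]),r))
    return np.array(pts)
def ang(pts,z):
    P=np.array([ray(s,*p,z)[:2] for p in pts]);c=P.mean(0);_,_,v=np.linalg.svd(P-c);d=v[0];d=d*(-1 if d[1]>0 else 1)
    res=(P-c)@v[1]
    return np.degrees(np.arctan2(d[1],d[0])),c,res.std(),len(P)
print("book R",ang(edge(range(85,215),300,322,-1),.08))
print("book L",ang(edge(range(85,215),182,203,1),.08))
print("fence",ang(edge(range(30,160),318,345,1),.062))
def rel(p): d=p-K; return d@X,d@Y
for n,p,z in(("bookTR",(314,70),.08),("bookTL",(187,71),.08),):print(n,rel(ray(s,*p,z)[:2]))
for a in (edge(range(30,160),318,345,1),): print("fence y",[rel(ray(s,*p,.062)[:2]) for p in a[::40]])
E
```

```text
book R (np.float64(-106.46970117454435), array([0.58168891, 0.06257017]), np.float64(0.0017141731969569853), 130)
book L (np.float64(-108.53326497529528), array([0.5276635 , 0.08061643]), np.float64(3.2852157081347546e-05), 130)
fence (np.float64(-108.69804932205653), array([0.60284698, 0.08242679]), np.float64(4.5846577336342194e-05), 130)
bookTR (np.float64(0.044561961898595084), np.float64(-0.016151602181688218))
bookTL (np.float64(0.04499883481227265), np.float64(-0.07291045744354521))
fence y [(np.float64(0.024817935129101982), np.float64(-0.0030485321547311633)), (np.float64(0.04289509772002056), np.float64(-0.003152985737130926)), (np.float64(0.06226925078039334), np.float64(-0.0030757768895763814)), (np.float64(0.08308536193934417), np.float64(-0.0032485668039625827))]
```

```bash
python3 - <<'E'
from h import *
from rig import bot,telemetry
f=lambda:(lambda F:np.round([F[:2]@X,F[:2]@Y,F[2]],2))(telemetry.current_force())
def rel():
    p=telemetry.current_ee_pos();return np.round(1e3*np.array([(p[:2]-K)@X,(p[:2]-K)@Y,p[2]]),2)
print(rel(),f())
for z in (.0653,.0656):
    bot.move_l(W(.135,-.045,z),q(71.35),.02);bot.sleep(.15);print(z,rel(),f())
    if f()[2]<2.5:break
r=bot.move_l(W(.135,-.020,z),None,.02,until_force=6)
print(r,rel(),f());bot.sleep(.2);print(rel(),f(),telemetry.current_t())
snap("wrist","f_wrist")
crop(load("f_wrist"),"pics/f1.png",170,0,220,240,3)
E
```

```text
[135.05 -45.1   65.04] [ 0.01 -0.04  6.28]
0.0653 [135.05 -45.08  65.06] [-0.23  0.58 -0.47]
True [135.09 -30.2   65.05] [ 0.62 -1.75  4.73]
[135.12 -30.23  65.03] [ 0.35 -0.67  6.08] 11.8583
```

View pics/f1.png

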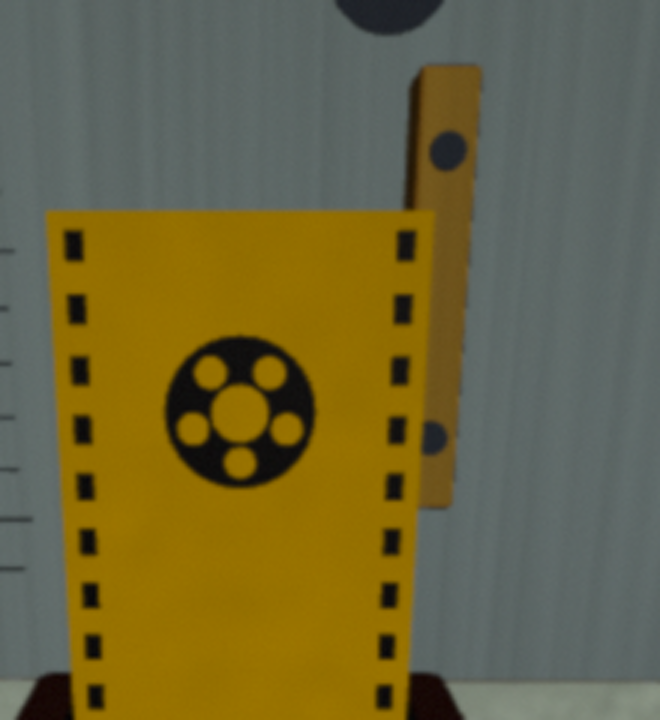

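```bash
python3 - <<'E'
from h import *
from rig import bot,telemetry
s=load("f_wrist")
rl=lambda p:np.round(1e3*np.array([(p[:2]-K)@X,(p[:2]-K)@Y]),2)
g=lambda x,y,z:rl(ray(s,170+x/3,y/3,z))
print("TR",g(434,211,.08),"TL",g(46,211,.08),"R lower",g(408,690,.08),"L low",g(72,690,.08))
print("fence left top edge",g(422,66,.062),g(415,206,.062),"base",g(408,206,.05))
f=lambda:(lambda F:np.round([F[:2]@X,F[:2]@Y,F[2]],2))(telemetry.current_force())
def rel():
    p=telemetry.current_ee_pos();return np.round(1e3*np.array([(p[:2]-K)@X,(p[:2]-K)@Y,p[2]]),2)
for y in (-.0297,-.0292,-.0287,-.028,-.0272):
    bot.move_l(W(.135,y,.0653),None,.02);bot.sleep(.1);print(y,rel(),f(),f(),np.round(telemetry.current_torque(),2))
    if min(f()[1],f()[1])<-7:break
E
```

```text
TR [44.82 -0.74] TL [ 44.71 -58.53] R lower [122.02  -0.7 ] L low [121.97 -58.79]
fence left top edge [21.49 -0.4 ] [42.41 -0.42] base [41.26  0.44]
-0.0297 [135.13 -30.14  65.2 ] [ 1.55 -4.87  2.74] [ 1.55 -4.87  2.74] [0.11 0.89 0.18]
-0.0292 [135.12 -30.1   65.18] [ 2.29 -7.32  4.28] [ 2.29 -7.32  4.28] [0.18 1.1  0.23]
```

```bash
python3 - <<'E'
from h import *
from rig import bot,telemetry
f=lambda:(lambda F:np.round([F[:2]@X,F[:2]@Y,F[2]],2))(telemetry.current_force())
def rel():
    p=telemetry.current_ee_pos();return np.round(1e3*np.array([(p[:2]-K)@X,(p[:2]-K)@Y,p[2]]),2)
bot.sleep(.3);print(rel(),f())
y=-.0293;z=.0653
for x in (.125,.115,.105,.098,.095):
    bot.move_l(W(x,y,z),None,.04);F=f();print(x,rel(),F,telemetry.current_t())
    if F[1]<-10:y-=.0003
    if F[1]>-4:y+=.0003
    if F[2]>6:z+=.0001
    if F[0]>12:break
print(y,z)
snap("wrist","g_wrist");snap("side","g_side")
crop(load("g_wrist"),"pics/g1.png",170,0,220,240,3)
crop(load("g_side"),"pics/g2.png",190,80,160,150,4)
E
```

```text
[135.13 -30.09  65.21] [ 1.18 -6.71  4.08]
0.125 [126.04 -30.14  65.21] [ 4.83 -6.71  4.44] 13.3333
0.115 [116.13 -30.14  65.21] [ 5.08 -7.95  4.6 ] 13.7333
0.105 [106.11 -30.1   65.22] [ 4.59 -6.37  4.77] 14.1333
0.098 [ 99.11 -30.08  65.22] [ 5.16 -7.82  3.9 ] 14.4583
0.095 [ 96.39 -30.1   65.21] [ 5.03 -7.82  4.16] 14.7083
-0.0293 0.0653
```

View pics/g1.png

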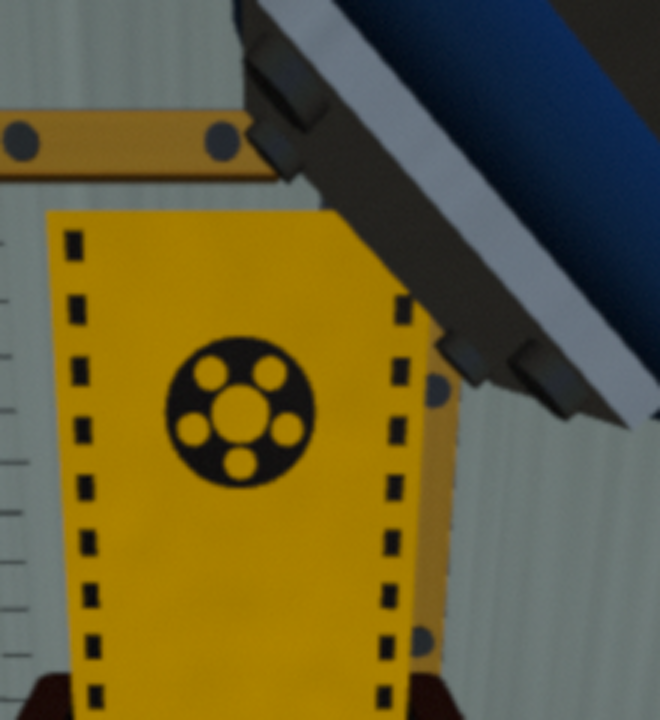

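View pics/g2.png

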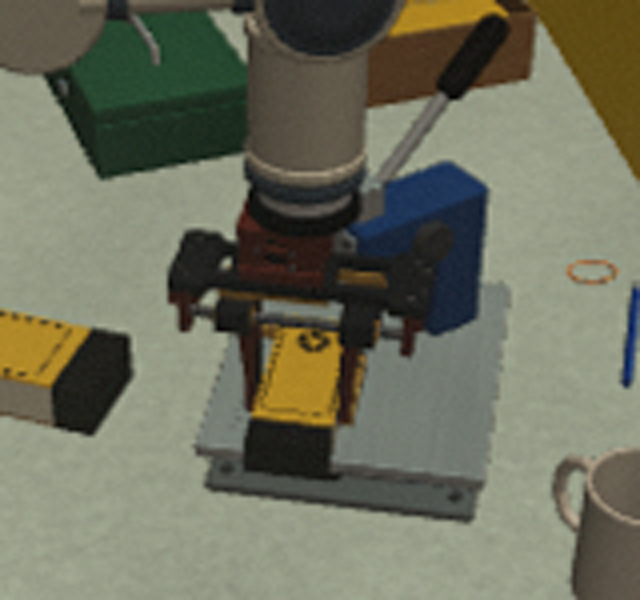

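```bash
python3 - <<'E'
from h import *
from rig import bot,telemetry
f=lambda:(lambda F:np.round([F[:2]@X,F[:2]@Y,F[2]],2))(telemetry.current_force())
def rel():
    p=telemetry.current_ee_pos();return np.round(1e3*np.array([(p[:2]-K)@X,(p[:2]-K)@Y,p[2]]),2)
y=-.0293;z=.0653;x=.095
while x>.084:
    x-=.0006 
    bot.move_l(W(x,y,z),None,.02);bot.sleep(.1);F=f();print(round(x,4),rel(),F)
    if F[0]>12:break
bot.sleep(.3);print(rel(),f(),np.round(telemetry.current_torque(),2),telemetry.current_finger_gap()*88,telemetry.current_t())
snap("wrist","h_wrist");snap("side","h_side")
crop(load("h_wrist"),"pics/h1.png",170,0,220,240,3)
crop(load("h_side"),"pics/h2.png",190,80,160,150,4)
E
```

```text
0.0944 [ 96.17 -30.08  65.23] [ 6.85 -7.42  4.89]
0.0938 [ 95.7  -30.07  65.23] [ 7.94 -7.61  5.84]
0.0932 [ 95.14 -30.1   65.2 ] [ 7.42 -6.73  4.93]
0.0926 [ 94.55 -30.09  65.21] [ 7.58 -6.33  5.94]
0.092 [ 93.92 -30.09  65.22] [ 7.97 -7.14  5.32]
0.0914 [ 93.34 -30.07  65.21] [ 8.64 -6.94  4.52]
0.0908 [ 92.74 -30.06  65.22] [ 7.91 -6.81  4.43]
0.0902 [ 92.15 -30.08  65.21] [ 7.71 -7.44  4.38]
0.0896 [ 91.54 -30.06  65.21] [ 7.79 -8.11  4.39]
0.089 [ 90.91 -30.08  65.22] [ 7.33 -7.57  5.37]
0.0884 [ 90.34 -30.05  65.23] [ 7.91 -6.72  5.71]
0.0878 [ 89.7  -30.07  65.23] [ 7.84 -7.57  5.14]
0.0872 [ 89.29 -30.06  65.2 ] [ 9.04 -6.99  5.72]
0.0866 [ 89.29 -30.05  65.23] [ 9.95 -6.8   4.93]
0.086 [ 89.27 -30.06  65.25] [13.13 -8.55  6.77]
[ 89.27 -30.04  65.22] [12.63 -8.58  5.28] [-1.39  1.81  0.04] 58.03040447780164 20.3583
```

View pics/h1.png

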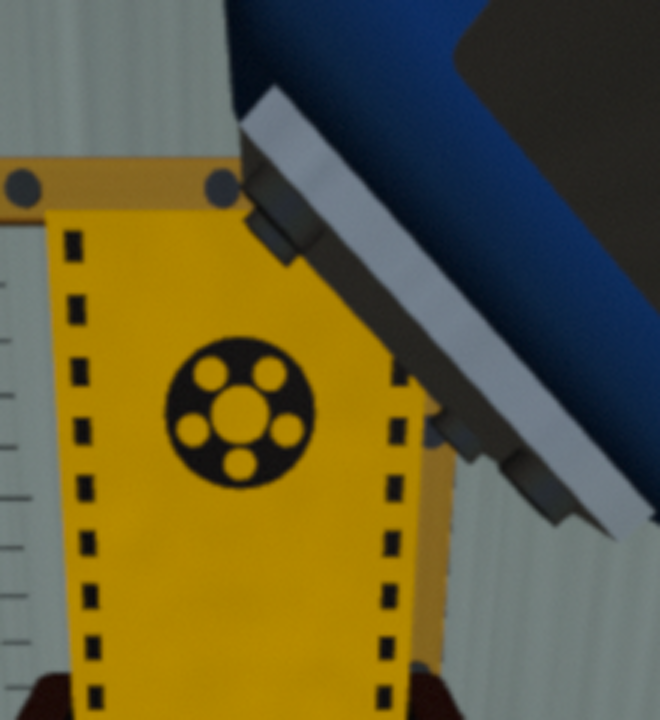

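View pics/h2.png

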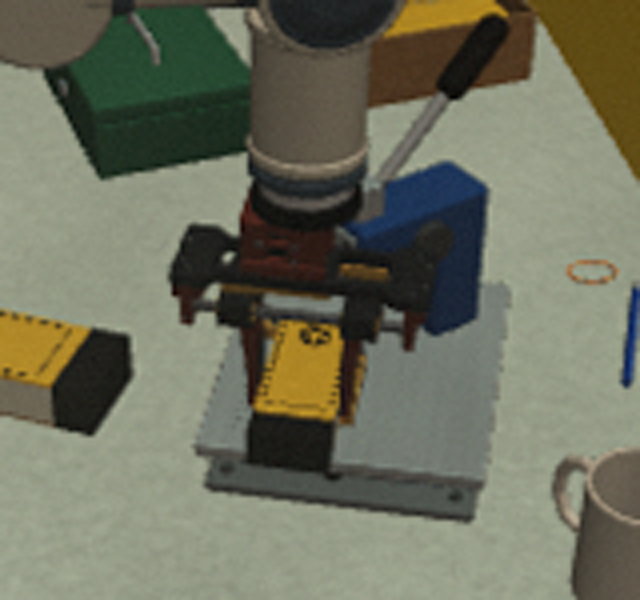

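```bash
python3 - <<'E'
from h import *
from rig import bot,telemetry
f=lambda:(lambda F:np.round([F[:2]@X,F[:2]@Y,F[2]],2))(telemetry.current_force())
def rel():
    p=telemetry.current_ee_pos();return np.round(1e3*np.array([(p[:2]-K)@X,(p[:2]-K)@Y,p[2]]),2)
bot.move_l(W(.0855,-.0290,.0653),None,.02);bot.sleep(.3)
print(rel(),f(),np.round(telemetry.current_torque(),2),telemetry.current_finger_gap()*88)
s=snap("wrist","i_wrist");snap("scene","i_scene");snap("side","i_side")
sat=cv2.cvtColor(s["image"],cv2.COLOR_BGR2HSV)[...,1].astype(float)
def ed(line,a,b,sg):
    g=line[a:b];th=(g.max()+g.min())/2;i=np.where(np.diff((g>th).astype(int))==sg)[0][0];return a+i+(th-g[i])/(g[i+1]-g[i])
def fit(p,z):
    P=np.array([ray(s,*q_,z)[:2] for q_ in p]);P=np.c_[(P-K)@X,(P-K)@Y]*1e3;c=P.mean(0);v=np.linalg.svd(P-c)[2];return np.degrees(np.arctan2(v[0][1],v[0][0])),c,((P-c)@v[1]).std()
print("book left edge (frame)",fit([(ed(sat[r],180,205,1),r) for r in range(90,215)],.08))
print("fence R edge",fit([(ed(sat[r],308,330,-1),r) for r in range(165,215)],.062))
gray=cv2.cvtColor(s["image"],cv2.COLOR_BGR2GRAY)
print("short fence far edge",fit([(c,ed(sat[:,c],40,60,1)) for c in range(187,240)],.062))
c=s["image"];o=load("a_scene")["image"]
d=cv2.absdiff(c,o).max(2);cv2.imwrite("pics/i_cmp.png",np.hstack([c[170:330,60:380],cv2.merge([d]*3)[170:330,60:380]]))
print(telemetry.current_t())
E
```

```text
[ 89.25 -30.05  65.24] [ 13.7  -10.04   7.3 ] [-1.59  2.09  0.1 ] 57.862635862643835
book left edge (frame) (np.float64(-0.27188200809434937), array([ 35.89644304, -58.50798706]), np.float64(0.03171588796320023))
fence R edge (np.float64(0.22576548514466388), array([59.61794439,  8.6896237 ]), np.float64(0.04052743362862767))
short fence far edge (np.float64(89.75584955479117), array([-11.1057093 , -47.48712034]), np.float64(0.010757637384702066))
21.1583
```

View pics/i_cmp.png

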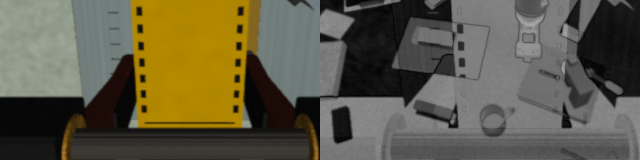

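View pics/i_wrist.png

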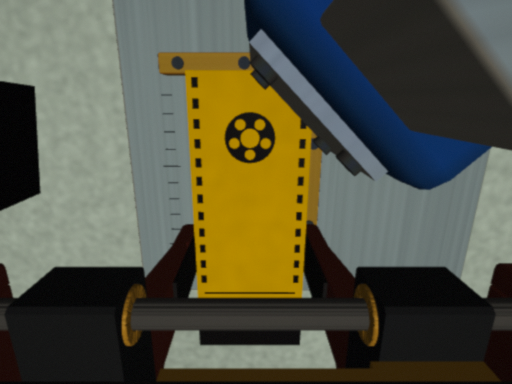

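```bash
python3 - <<'E'
from h import *
a=load("a_scene")["image"];b=load("i_scene")["image"]
d=cv2.absdiff(a,b).max(2)*4
cv2.imwrite("pics/i_cmp2.png",np.vstack([np.hstack([b[150:330,60:400]]),cv2.merge([d]*3)[150:330,60:400]]))
crop(load("i_side"),"pics/i3.png",190,80,160,150,4)
E
```

```text
(no output)
```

View pics/i_cmp2.png

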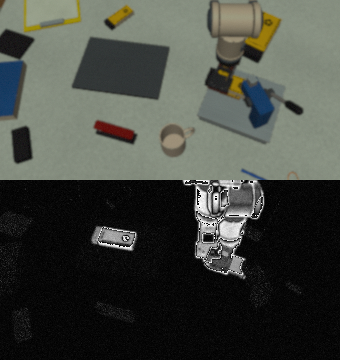

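View pics/i3.png

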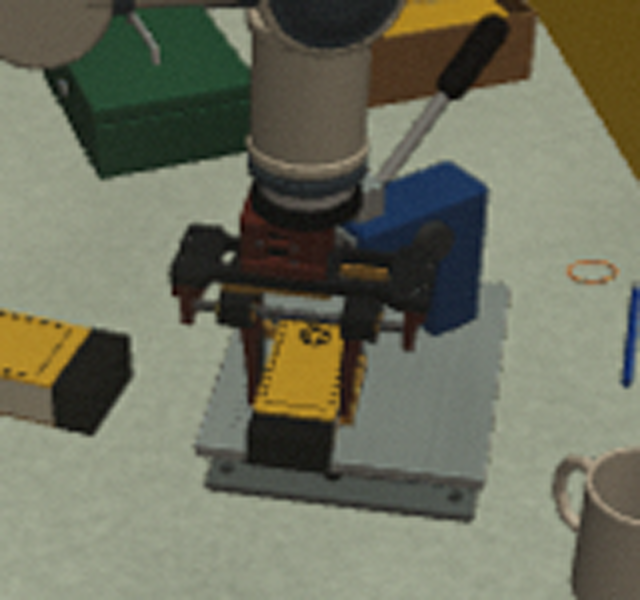

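Only the book and arm differ from the first scene picture; the laptop, mug, stapler and lever are unmoved. The book is seated and held, so I'm handing the job in.

```bash
python3 - <<'E'
from h import *
from rig import job,telemetry
F=telemetry.current_force();print(F[:2]@X,F[:2]@Y,F[2],telemetry.current_finger_gap()*88,telemetry.current_t())
job.job_done()
E
```

```text
13.177874036302144 -9.498210944675748 7.7918651507487535 57.635791879223525 21.1583
the job is handed in; nothing more can be done
```

The ticket book is seated in the fence corner and still held there. I handed the job in at 21.2 s of the 67 s allowed.

I gripped the middle-sized book across its width and took it off the laptop. I laid it on the rounder's table, yellow cover up and black end away from the knife. I pushed it flush to the long fence with its free end about 45 mm from the short fence. Then I slid it along the long fence until it stopped against the short one.

Last checks:
- **Push:** about 13 N along the long fence, which includes several newtons of sliding friction, about 9.5 N into the long fence and about 8 N down. The grip still read 57.6 mm, against the book's 58 mm width.
- **Squareness:** the last picture puts the book's long edge square to the short fence within about 0.05°.
- **Long fence angle:** this reading disagreed in the last picture, by about 0.5°. Only a short, partly hidden stretch of its back edge was visible. An earlier clear view had it within 0.1° of the book's final angle, so I trusted that one and the contact forces.
- **Camera height and offset:** wrist views put the long fence anywhere from 0.4 to 3 mm from its estimated position, so I set the final contact by force rather than by picture.
- **Surroundings:** comparing the first and last scene pictures, only the book and the arm had changed. The laptop, mug, stapler and lever had not moved.

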